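Index the crucible to the next station

TASK

The small rotary table carries a crucible. Pull its spring ring up to draw the index pin, turn the table anticlockwise (seen from above) to the next notch, which you have to feel for because it is hidden under the table, and let the pin spring fully home there. Do not force the table against the pin, keep the crucible standing in its seat, and leave the things around alone.

Things in the scene. Friction and masses are not known exactly. Their poses are not given: they have to be found in the camera images.
- stand: grey round foot, 230 mm across with three short bolted lugs, screwed down. Origin on the turning axis at worktable height, z up. The aluminium table on it is a drum 216 mm across, flat top at height 50 mm, turning about the vertical through this origin. The track and notches of the index pin are hidden inside the drum.
- table (a joint): turning angle of the table, rad; 0 = pin in the first notch (the start), growing anticlockwise from above; end stops at -0.3 and 1.6. The only other notch lies somewhere from 0.75 to 1.29, not known beforehand. With the pin out it turns freely (1 to 2 N at the ring). A notch leaves the pin about 1 mm play either way.
- plunger (a joint): height of the spring plunger, m: 0 = pin fully home in a notch, 0.008 = pin tip riding on the smooth level track between notches, 0.014 = upper stop. The spring pulls down, 5 N at 0, 8 N at 0.010; let go, the pin comes down gently on the track. Pushed along the track with the ring free to fall, the pin (8 mm thick, chamfered tip) snaps 8 mm down into the 10 mm wide notch and the table stops dead.
- ring (a point): centre of the upright steel pull ring on the plunger: 38 mm outside, round bar 10 mm thick, hole 18 mm. 80 mm from the turning axis; centre 98 mm above the worktable with the pin home. z up, x radial in the ring's plane, y tangential, across its 10 mm thickness: pinch or push along y. Below it a collar 18 mm wide (top at 77 mm, lifts with it) and a fixed barrel 22 mm wide to 70 mm.
- seat (a point): point on the table, 45 mm from the turning axis opposite the ring: where the crucible's centre belongs. Around it a low steel rim, 41 mm across and 4 mm high.
- crucible_mid (a point): centre of the white porcelain crucible, 36 mm wide at the mouth, 37 mm tall, mouth up along z; stands loose inside the low rim.
- steel_tin: open brushed steel tin, 67 mm across, 44 mm high, bystander; origin at the centre of its underside
- salve_tin: closed flat tin with a paper label, 55 mm across, 22 mm high, bystander; origin at the centre of its underside
- weight: small brass weight with a knob, 27 mm across, 30 mm high, bystander; origin at the centre of its underside
Not all that is in view belongs to the job. What is shaped like the part that bears crucible_mid but orange or purple is not meant.

How it is judged:
On the way, in this order (a step that is already met when the one before it is completed fails the run):
1. the index pin is drawn clear of the first notch with the table still there (value of joint plunger above 0.0065 m and value of joint table below 0.5 rad), for 0.1 s.
2. the pin has sprung home in the next notch (value of joint plunger below 0.002 m and value of joint table above 0.6 rad), for 0.2 s.
At the end, for the whole second after the job is handed in: The pin is fully home (plunger below 2 mm) in the next notch (table angle beyond 0.6 rad, where that is the only notch), the table is at rest, and the crucible stands upright (within 0.15 rad) within 8 mm of its seat's centre (all of step 2 and velocity of joint table between -0.05 and 0.05 rad/s and horizontal distance between crucible_mid and seat below 0.008 m and angle between crucible_mid's own z axis and vertical below 0.15 rad); the robot touches nothing.
It fails at once if the index pin is forced: pressed with more than 30 N against a notch or the track (contact force between stand and plunger above 30 N).
It fails at once if the crucible is tipped by more than 0.4 rad (angle between crucible_mid's own z axis and vertical above 0.4 rad).
It fails at once if a bystander is moved more than 20 mm (distance of any of steel_tin, salve_tin, weight from where it was at the start of the episode above 0.02 m).
It also fails if it takes over 48 s, if anything falls off the work surface, if the arm or the gripper's body presses on something with over 40 N, if the wrist force passes 120 N, or if a joint passes its speed limit or range.

ROBOT

A 7-joint arm with a two-finger parallel gripper is mounted at the origin on a cart in front of the work surface, level with it; the furniture and walls round the work are solid. World frame = base frame: x ahead of the robot, y to its left, z up, the work surface at z = 0. Lengths are in m, angles in rad, forces in N, time in s.
With the tool pointing down it reaches from about 0.4 to 0.85 m from the base axis. Payload 4.5 kg.
Tool frame: the origin (TCP) lies between the finger pads; the fingertips stand 11 mm ahead of it and the grasp point (between the pads) lies 8 mm behind it; z points along the fingers, y is the line along which they close (so a half turn about z gives the same grasp; the last joint's range is limited). The gripper opens to 88 mm and grips with 3 to 60 N. Pads are 18 mm wide; open, the fingers measure 123 mm over their backs; the gripper's body (75 mm by 187 mm) begins 45 mm behind the grasp point.
Start: joints at [1.378, 0.689, -0.195, 1.565, 0.157, 0.902, -0.215], TCP at [0.141, -0.609, 0.25] pointing down, gripper open.
Joint ranges: [-3.01, 3.01], [-0.46, 2.08], [-1.47, 1.51], [0.13, 2.56], [-1, 4.14], [0.04, 2.09], [-2.66, 2.66]. Speed limits (rad/s): [2.57, 2.57, 3.14, 3.14, 3.14, 3.14, 3.14].

INTERFACE

Orientations are given as a unit quaternion [x, y, z, w].
In Python, from workcell import bot gives the robot as it stands.
- The arm moves only by the tool servo_tool, never from a script. Its argument "commands" is a list of rows, each a list of 3 entries, a list of its own where there are three numbers: the shift along the tool's x, y, z in m, then the turn about the tool's z in degrees, then the closure, from 0 (fully open) to 1 (shut). In form: [[[x, y, z], yaw, hand], ...]. A call has 1 to 8 rows; each row shifts and turns the commanded pose from where the row before left it, along the tool's axes as they then stand; what a row does not reach is not made up. A row lasts 1/10 s, in which the tool goes at most 50 mm and 8.59 degrees, less where a joint would pass 70% of its speed; a pose out of reach is approached as far as the arm can. A call with a gripper value outside its range is refused whole. The fingers move at their own pace and stop on an object; "newtons" is the grip in N (left out, the last holds). Time passes only in rows, so rows that do not move let the fingers close. It gives the time, the measured TCP pose, the force, the opening and the grip force at its end, in the units of the state.
- bot.get_obs(): the state, without advancing time (a new reading comes with each control period).
- bot.get_image(name): name is "scene" or "side" or "wrist"; returns the picture (384x512x3 uint8, blue, green, red); there is no depth.
- bot.camera_params(name): a dict with "vfov" (degrees; the focal length in pixels is half the picture's height over the tangent of half this angle, whatever the lens; pixels are square), "cx", "cy" (the principal point, pixels), "R" (3x3) and "t" (3): a world point X has camera coordinates R X + t; the wrist camera has in their place "hand_eye" (4x4, takes a point from camera to tool coordinates, whose origin is the TCP and whose axes are the flange's). Camera axes: x right, y down, z forward; pixel columns grow to the right and rows downward; lengths in m; the calibration is good to about 2 mm. A picture is of the moment at which its call begins: read the wrist's pose just before it. camera_params takes no time and is no camera call.
- bot.finish_job(): hands the job in; it is judged then, once.
Trained networks look in the newest picture that a camera, given by its name, has taken for a name from the list of things; names that differ only in an ending like _2 or _b are one class to them, and where a whole thing is asked for, a point or a joint stands for the part that bears it (a point fixed in the world has none). Each returns a list of dicts, best first, with "p" (0 to 1); they miss things now and then, are a little off and sometimes report something else, mostly with a low value. They report only what shows in the picture. A call takes as long as a camera call. They do not tell look-alikes from the thing itself.
- bot.boxes_of(query, camera): "extent" ([centre column, centre row, width, height] in pixels, round what is visible of it).
- bot.pinpoint(query, camera): "uv" ([column, row] in pixels: a listed point, or the origin of a listed thing).
The state is a dict: "clock": time; "qpos": joint angles; "joint_vel": joint speeds; "joint_efforts": joint torques, N m; "tcp_pos": TCP position; "tcp_rot": TCP orientation; "ft_force": force on the tool from outside, world axes, zero at the start; "torque": the same for the moment, N m; "grip_width": opening from 0.0 (shut) to 1.0 (fully open); "grip_force": force on a finger pad.
Only numpy, scipy, OpenCV 4.12 (cv2) and the standard library are available. Lean on these libraries where they do the work, as an engineer would, in place of code of your own. Each camera call takes 0.05 s, during which the arm holds its last target. There are 200 camera calls.

## Working session

There is one attempt and no reset: what is moved stays moved. The work goes in short steps, Python scripts to look and compute and a tool call to move; the robot and the scene stay as the last step left them, time stands still between calls to the robot, and variables do not carry over. Pictures are saved under pics/ and viewed, at most 10 in all, crops included, and the job is handed in when it is done.

Besides the shell and the picture viewer there is one more tool, called after "Call:" by a JSON object that holds its "fn" and its "kwargs", one argument or row to a line. servo_tool: Moves the arm, as the interface text tells. Its arguments: {"type":"object","properties":{"commands":{"type":"array","items":{"type":"array"}},"newtons":{"type":"number"}},"required":["commands"]}

```bash
mkdir -p pics
cat > h.py <<'E'
from workcell import bot
import numpy as np, cv2
from scipy.spatial.transform import Rotation as Ro
def ray(cam,uv,o=None):
    p=bot.camera_params(cam); f=192/np.tan(np.radians(p['vfov'])/2)
    d=np.array([(uv[0]-p['cx'])/f,(uv[1]-p['cy'])/f,1])
    if 'hand_eye' in p:
        H=np.array(p['hand_eye']); R=Ro.from_quat(o['tcp_rot']).as_matrix()
        return R@H[:3,3]+np.array(o['tcp_pos']), R@H[:3,:3]@d
    R=np.array(p['R']);return -R.T@np.array(p['t']), R.T@d
def atz(cam,uv,z,o=None):
    c,d=ray(cam,uv,o);return c+d*(z-c[2])/d[2]
def tri(rs):
    A=0;b=0
    for c,d in rs:
        d=d/np.linalg.norm(d);P=np.eye(3)-np.outer(d,d);A=A+P;b=b+P@c
    return np.linalg.solve(A,b)
E
python3 - <<'E'
from h import *
np.set_printoptions(precision=4,suppress=True)
o=bot.get_obs();print(o)
for c in ('scene','side','wrist'):
    im=bot.get_image(c);cv2.imwrite(f'pics/{c}0.png',im)
    p=bot.camera_params(c);print(c,p)
    for q in ('stand','ring','seat','crucible_mid','steel_tin','salve_tin','weight'):
        print(c,q,[(np.round(r['uv']),round(r['p'],2)) for r in bot.pinpoint(q,c)[:3]])
ims=[cv2.imread(f'pics/{c}0.png') for c in('scene','side')]
cv2.imwrite('pics/both.png',cv2.resize(np.vstack(ims),None,fx=.78,fy=.78))
E
```

```text
{'clock': 0.0, 'qpos': array([ 1.3778,  0.69  , -0.1945,  1.5664,  0.1573,  0.9025, -0.2151]), 'joint_vel': array([-0.0009, -0.0003,  0.0003,  0.0008, -0.0018,  0.0006, -0.0002]), 'joint_efforts': array([  0.0001, -52.756 ,  -1.2667, -15.3429,  -0.0526,   0.0065,
         0.0002]), 'tcp_pos': array([ 0.1404, -0.6084,  0.2489]), 'tcp_rot': array([ 0.9936,  0.1132, -0.0002, -0.0009]), 'ft_force': array([-0.3432, -0.1433,  0.9194]), 'torque': array([-0.0017,  0.008 ,  0.0451]), 'grip_force': 0.0, 'grip_width': 0.9983576105767548}
scene {'vfov': 44.91945588286786, 'cx': 258.4621174997218, 'cy': 194.11847465925047, 'R': array([[-0.7195, -0.6942, -0.0206],
       [-0.3203,  0.358 , -0.8771],
       [ 0.6162, -0.6245, -0.4799]]), 't': array([0.5141, 0.2891, 0.6777])}
scene stand [(array([294., 244.]), 0.69)]
scene ring [(array([318., 227.]), 0.7), (array([280., 208.]), 0.42)]
scene seat [(array([280., 211.]), 0.94)]
scene crucible_mid [(array([278., 212.]), 0.71), (array([244., 200.]), 0.59), (array([211., 208.]), 0.58)]
scene steel_tin [(array([200., 256.]), 0.89)]
scene salve_tin [(array(
[... 449 characters left out ...]
ay([213., 189.]), 0.71)]
side seat [(array([238., 204.]), 0.57)]
side crucible_mid [(array([302., 228.]), 0.81), (array([319., 216.]), 0.78), (array([238., 204.]), 0.75)]
side steel_tin [(array([270., 198.]), 0.92)]
side salve_tin [(array([214., 187.]), 0.46)]
side weight [(array([260., 282.]), 0.57)]
wrist {'vfov': 63.39734136153325, 'cx': 263.3303860418367, 'cy': 190.37292547732048, 'hand_eye': array([[-0.0009, -0.9546, -0.2978,  0.0772],
       [ 1.    , -0.0009, -0.0004, -0.0014],
       [ 0.0001, -0.2978,  0.9546, -0.1354],
       [ 0.    ,  0.    ,  0.    ,  1.    ]])}
wrist stand []
wrist ring []
wrist seat []
wrist crucible_mid []
wrist steel_tin []
wrist salve_tin []
wrist weight []
```

View pics/both.png

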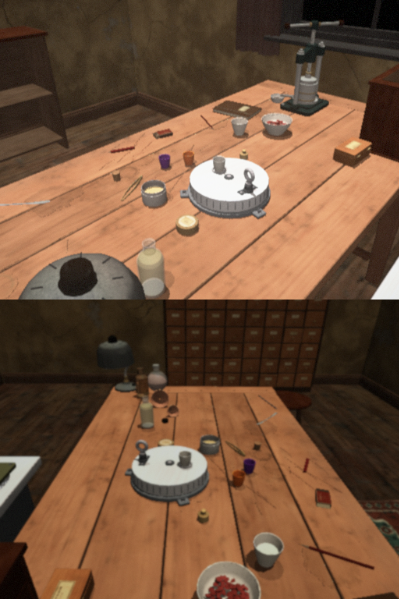

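The drum is at scene (295,237). The ring is at scene (318,228) and side (184,188). The white crucible is on the drum at scene (280,211) and side (238,204). Lookalikes for it: the purple cup at scene (211,208), the orange cup at scene (244,200), and a white cup at side (340,322). I choose the one on the drum. The brass weight is at side (260,282).

Run:
```python
from h import *
np.set_printoptions(precision=4,suppress=True)
g={}
for q,z in (('stand',0),('ring',.098),('seat',.05),('crucible_mid',.0685)):
    pass
P={'stand':((294,244),(219,227),0),'ring':((318,227),(184,188),.098),'seat':((280,211),(238,204),.05),'cruc':((278,212),(238,204),.0685),
'steel':((200,256),(270,198),0),'salve':((238,290),(214,187),0),'weight':((316,204),(260,282),0)}
for k,(a,b,z) in P.items(): print(k,tri([ray('scene',a),ray('side',b)]),atz('scene',a,z),atz('side',b,z))
a=cv2.imread('pics/scene0.png')[180:300,180:370];b=cv2.imread('pics/side0.png')[160:290,140:330]
cv2.imwrite('pics/c.png',cv2.resize(np.vstack([a,b]),None,fx=2.4,fy=2.4,interpolation=cv2.INTER_CUBIC))
```

```text
stand [0.5822 0.0273 0.0048] [0.5842 0.0222 0.    ] [0.5834 0.0361 0.    ]
ring [0.5048 0.05   0.0938] [0.4972 0.0558 0.098 ] [0.5083 0.0454 0.098 ]
seat [0.6265 0.0228 0.0689] [ 0.6458 -0.0005  0.05  ] [0.6275 0.0559 0.05  ]
cruc [0.6274 0.0271 0.0672] [0.6256 0.0288 0.0685] [0.6276 0.0251 0.0685]
steel [ 0.7124  0.1843 -0.0085] [0.7037 0.1911 0.    ] [0.7107 0.169  0.    ]
salve [0.561  0.2169 0.006 ] [0.5644 0.2123 0.    ] [ 0.5614  0.2298 -0.    ]
weight [ 0.6651 -0.1534 -0.0013] [ 0.6568 -0.1501  0.    ] [ 0.6697 -0.1506  0.    ]
```

View pics/c.png

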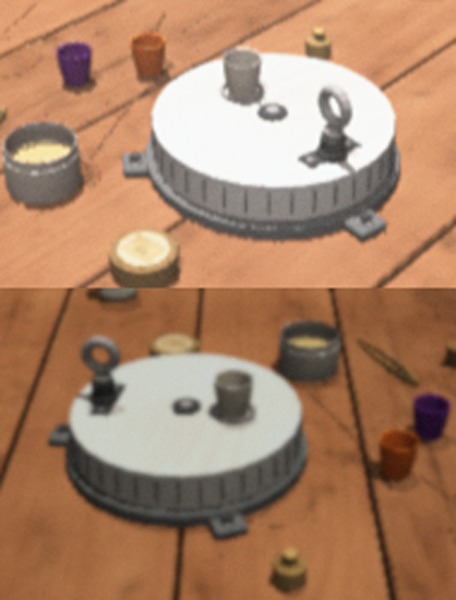

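Call:
{"fn": "servo_tool", "kwargs": {
  "commands": [
    [[0.041, -0.028, 0], 0, 0],
    [[0.041, -0.028, 0], 0, 0],
    [[0.041, -0.028, 0], 0, 0],
    [[0.041, -0.028, 0], 0, 0],
    [[0.041, -0.028, 0], 0, 0],
    [[0.041, -0.028, 0], 0, 0],
    [[0.041, -0.028, 0], 0, 0],
    [[0.041, -0.028, 0], 0, 0]
  ]
}}

```text
clock: 2.0
tcp_pos: [0.4111, -0.3155, 0.25]
tcp_rot: [0.994, 0.113, 0.0, 0.0]
ft_force: [-0.2, -0.7, 0.4]
grip_width: 1.003
grip_force: 0.0
```

Call:
{"fn": "servo_tool", "kwargs": {
  "commands": [
    [[0.021, -0.041, 0], 0, 0],
    [[0.021, -0.041, 0], 0, 0],
    [[0.021, -0.041, 0], 0, 0],
    [[0.021, -0.041, 0], 0, 0],
    [[0.021, -0.041, 0], 0, 0],
    [[0.021, -0.041, 0], 0, 0],
    [[0.021, -0.041, 0], 0, 0],
    [[0.021, -0.041, 0], 0, 0]
  ]
}}

```text
clock: 2.8
tcp_pos: [0.5001, 0.0423, 0.2499]
tcp_rot: [0.994, 0.113, 0.0, 0.0]
ft_force: [0.2, -0.6, -0.4]
grip_width: 1.002
grip_force: 0.0
```

Call:
{"fn": "servo_tool", "kwargs": {
  "commands": [
    [[0, 0, 0], 8, 0],
    [[0, 0, 0], 8, 0],
    [[0, 0, 0], 8, 0],
    [[0, 0, 0], 0, 0],
    [[0, 0, 0], 0, 0]
  ]
}}

```text
clock: 3.3
tcp_pos: [0.4998, 0.0405, 0.2498]
tcp_rot: [0.996, -0.094, 0.0, 0.0]
ft_force: [-1.4, 0.1, -0.3]
grip_width: 1.002
grip_force: 0.0
```

Run:
```python
from h import *
np.set_printoptions(precision=4,suppress=True)
o=bot.get_obs();print(o['tcp_pos'],Ro.from_quat(o['tcp_rot']).as_matrix()[:,:2].T,o['qpos'])
im=bot.get_image('wrist');cv2.imwrite('pics/w1.png',im)
for q,z in (('stand',0),('ring',.098),('seat',.05),('crucible_mid',.0685)):
    for r in bot.pinpoint(q,'wrist')[:2]: print(q,r['uv'],round(r['p'],2),atz('wrist',r['uv'],z,o))
```

```text
[0.4998 0.0405 0.2498] [[ 0.9823 -0.1875  0.0003]
 [-0.1875 -0.9823  0.0001]] [-0.1827  0.5275  0.0151  1.9387 -0.0118  0.6753 -1.9198]
ring [256.3, 177.4] 0.76 [0.5014 0.0484 0.098 ]
ring [256.1, 37.4] 0.7 [0.6205 0.0249 0.098 ]
crucible_mid [255.7, 41.0] 0.57 [0.6223 0.0256 0.0685]
```

View pics/w1.png

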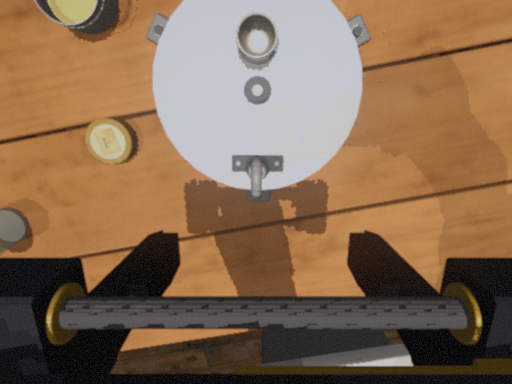

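The ring is at wrist pixel (257,178), below the hub at (257,90) and the crucible at (257,40), so the tool's x axis already lies along the radius. It needs about -8 mm along tool y, then the descent.

Call:
{"fn": "servo_tool", "kwargs": {
  "commands": [
    [[0.001, -0.008, 0.04], 0, 0],
    [[0, 0, 0.04], 0, 0.3],
    [[0, 0, 0.04], 0, 0.4],
    [[0, 0, 0.025], 0, 0.5],
    [[0, 0, 0.005], 0, 0.5],
    [[0, 0, 0], 0, 0.5],
    [[0, 0, 0], 0, 0.5]
  ],
  "newtons": 8
}}

```text
clock: 4.25
tcp_pos: [0.5032, 0.048, 0.1009]
tcp_rot: [0.995, -0.096, 0.001, -0.0]
ft_force: [0.2, 0.8, -0.1]
grip_width: 0.506
grip_force: 0.0
```

Run:
```python
from h import *
np.set_printoptions(precision=4,suppress=True)
o=bot.get_obs();print(o['tcp_pos'],o['ft_force'],o['grip_width'])
a=bot.get_image('wrist');b=bot.get_image('side')[140:260,120:300]
for c in('side','wrist'):print(c,bot.pinpoint('ring',c)[:2])
for r in bot.pinpoint('ring','wrist')[:1]: print(atz('wrist',r['uv'],.098,o))
cv2.imwrite('pics/d.png',np.hstack([a[:, 100:420],cv2.resize(b,(480,320))[:, :].copy() if 0 else cv2.copyMakeBorder(cv2.resize(b,(470,313)),0,71,0,0,0)]))
```

```text
[0.5032 0.048  0.1009] [ 0.2113  0.7877 -0.0734] 0.5064886926830416
side [{'uv': [181.8, 186.5], 'p': 0.66}]
wrist [{'uv': [267.7, 255.2], 'p': 0.8}]
[0.5027 0.0473 0.098 ]
```

View pics/d.png

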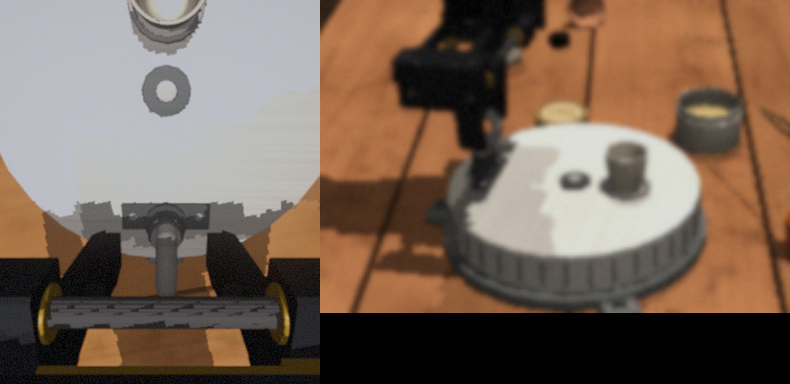

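The ring at wrist column 267 sits between the fingers, about 0.7 mm off centre. I'll correct that and close gently.

Call:
{"fn": "servo_tool", "kwargs": {
  "commands": [
    [[0, 0.0007, 0], 0, 0.7],
    [[0, 0, 0], 0, 0.85],
    [[0, 0, 0], 0, 0.92],
    [[0, 0, 0], 0, 0.95],
    [[0, 0, 0], 0, 0.95],
    [[0, 0, 0], 0, 0.95]
  ],
  "newtons": 8
}}

```text
clock: 5.1
tcp_pos: [0.5021, 0.0473, 0.0997]
tcp_rot: [0.995, -0.096, -0.0, 0.0]
ft_force: [-0.3, -0.4, -0.9]
grip_width: 0.102
grip_force: 7.7
```

Call:
{"fn": "servo_tool", "kwargs": {
  "commands": [
    [[0, 0, 0], 0, 1],
    [[0, 0, 0], 0, 1],
    [[0, 0, -0.003], 0, 1],
    [[0, 0, -0.003], 0, 1],
    [[0, 0, -0.003], 0, 1],
    [[0, 0, -0.002], 0, 1],
    [[0, 0, 0], 0, 1],
    [[0, 0, 0], 0, 1]
  ],
  "newtons": 30
}}

```text
clock: 5.9
tcp_pos: [0.502, 0.0473, 0.1106]
tcp_rot: [0.995, -0.096, -0.0, 0.0]
ft_force: [1.4, -0.7, -9.6]
grip_width: 0.087
grip_force: 29.6
```

Call:
{"fn": "servo_tool", "kwargs": {
  "commands": [
    [[0, 0.0028, 0], -2, 1],
    [[0.0001, 0.0042, 0], -3, 1],
    [[0.0001, 0.0042, 0], -3, 1],
    [[0.0001, 0.0042, 0], -3, 1],
    [[0, 0, 0], 0, 1]
  ]
}}

```text
clock: 6.4
tcp_pos: [0.5004, 0.0313, 0.1106]
tcp_rot: [1.0, 0.0, -0.0, 0.0]
ft_force: [2.1, -0.1, -9.4]
grip_width: 0.092
grip_force: 29.6
```

Call:
{"fn": "servo_tool", "kwargs": {
  "commands": [
    [[0.0002, 0.0056, 0], -4, 1],
    [[0.0002, 0.0056, 0], -4, 1],
    [[0.0002, 0.0056, 0], -4, 1],
    [[0.0002, 0.0056, 0], -4, 1],
    [[0.0002, 0.0056, 0], -4, 1],
    [[0.0002, 0.0056, 0], -4, 1],
    [[0.0001, 0.0042, 0], -3, 1],
    [[0, 0, 0], 0, 1]
  ]
}}

```text
clock: 7.2
tcp_pos: [0.5093, -0.0047, 0.1106]
tcp_rot: [0.972, 0.233, -0.0, -0.0]
ft_force: [0.7, 0.7, -9.2]
grip_width: 0.088
grip_force: 29.6
```

Call:
{"fn": "servo_tool", "kwargs": {
  "commands": [
    [[0, 0, 0.0025], 0, 1],
    [[0, 0, 0], 0, 1],
    [[0, 0, 0], 0, 0.85],
    [[0, 0, 0], 0, 0.84],
    [[0, 0, 0.004], 0, 0.84],
    [[0, 0, 0.003], 0, 0.84],
    [[0, 0, 0], 0, 0.84],
    [[0, 0, 0], 0, 0.84]
  ],
  "newtons": 6
}}

```text
clock: 8.0
tcp_pos: [0.5093, -0.0044, 0.1011]
tcp_rot: [0.972, 0.233, -0.0, 0.0]
ft_force: [0.6, 0.8, -0.5]
grip_width: 0.161
grip_force: 0.0
```

Call:
{"fn": "servo_tool", "kwargs": {
  "commands": [
    [[0, 0.0014, 0], -1, 0.84],
    [[0, 0.0014, 0], -1, 0.84],
    [[0, 0.0014, 0], -1, 0.84],
    [[0, 0.0014, 0], -1, 0.84],
    [[0, 0.0014, 0], -1, 0.84]
  ]
}}

```text
clock: 8.5
tcp_pos: [0.512, -0.0089, 0.101]
tcp_rot: [0.961, 0.277, -0.0, -0.001]
ft_force: [-2.2, 4.0, -1.5]
grip_width: 0.161
grip_force: 2.1
```

Call:
{"fn": "servo_tool", "kwargs": {
  "commands": [
    [[0, 0.0014, 0], -1, 0.84],
    [[0, 0.0014, 0], -1, 0.84]
  ]
}}

```text
clock: 8.7
tcp_pos: [0.514, -0.0127, 0.101]
tcp_rot: [0.956, 0.293, -0.0, -0.0]
ft_force: [0.3, 0.0, -0.2]
grip_width: 0.164
grip_force: 0.0
```

Call:
{"fn": "servo_tool", "kwargs": {
  "commands": [
    [[0, 0.0014, 0], -1, 0.84],
    [[0, 0.0014, 0], -1, 0.84],
    [[0, 0.0014, 0], -1, 0.84]
  ]
}}

```text
clock: 9.0
tcp_pos: [0.516, -0.0155, 0.1011]
tcp_rot: [0.948, 0.318, -0.0, -0.001]
ft_force: [-3.6, 5.6, 1.0]
grip_width: 0.164
grip_force: 3.5
```

Call:
{"fn": "servo_tool", "kwargs": {
  "commands": [
    [[0, 0.0007, 0], -0.5, 0.84],
    [[0, 0, 0], 0, 0.84]
  ]
}}

```text
clock: 9.2
tcp_pos: [0.516, -0.0155, 0.1011]
tcp_rot: [0.947, 0.322, -0.001, -0.001]
ft_force: [-3.5, 5.2, 0.0]
grip_width: 0.162
grip_force: 3.2
```

Call:
{"fn": "servo_tool", "kwargs": {
  "commands": [
    [[0, 0.0014, 0], -1, 0.84],
    [[0, 0, 0], 0, 0.84]
  ]
}}

```text
clock: 9.4
tcp_pos: [0.5162, -0.0155, 0.1011]
tcp_rot: [0.944, 0.331, -0.001, -0.002]
ft_force: [-4.8, 7.7, 1.6]
grip_width: 0.16
grip_force: 4.4
```

Call:
{"fn": "servo_tool", "kwargs": {
  "commands": [
    [[0, -0.0035, 0], 1, 0.83],
    [[0, 0, 0], 0, 0.83],
    [[0, 0, 0], 0, 0.83]
  ]
}}

```text
clock: 9.7
tcp_pos: [0.5159, -0.0155, 0.1013]
tcp_rot: [0.947, 0.321, 0.0, 0.0]
ft_force: [-1.9, 2.7, 0.1]
grip_width: 0.171
grip_force: 1.7
```

Run:
```python
from h import *
np.set_printoptions(precision=4,suppress=True)
o=bot.get_obs();print(o['tcp_pos'],o['ft_force'],o['grip_width'])
bot.get_image('wrist')
a=bot.get_image('side')[140:260,120:280];b=bot.get_image('scene')[180:300,230:390]
c=[bot.pinpoint('ring',c)[:2] for c in('side','scene','wrist')];print(c)
try:print(tri([ray('side',c[0][0]['uv']),ray('scene',c[1][0]['uv'])]))
except Exception as e:print(e)
cv2.imwrite('pics/e.png',cv2.resize(np.hstack([a,b]),None,fx=2.5,fy=2.5,interpolation=cv2.INTER_CUBIC))
```

```text
[ 0.5159 -0.0155  0.1013] [-1.94    2.7015  0.1041] 0.1714035016425255
[[{'uv': [186.1, 204.1], 'p': 0.58}], [{'uv': [333.5, 210.0], 'p': 0.47}], [{'uv': [258.2, 255.5], 'p': 0.87}]]
[ 0.5184 -0.0212  0.0952]
```

View pics/e.png

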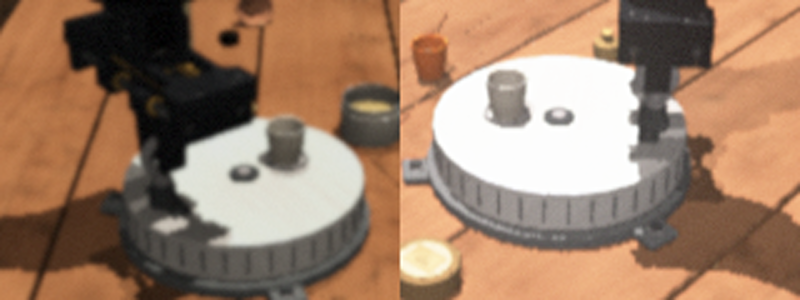

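Triangulated ring height is 0.095, against 0.094 at the start when the pin was home, and the table stopped dead, so the pin looks home at about 0.80 rad. I'll confirm with a light push backwards.

Call:
{"fn": "servo_tool", "kwargs": {
  "commands": [
    [[0, -0.003, 0], 0, 0.83],
    [[0, -0.003, 0], 0, 0.83],
    [[0, -0.002, 0], 0, 0.83],
    [[0, -0.001, 0], 0, 0.83],
    [[0, 0, 0], 0, 0.83]
  ]
}}

```text
clock: 10.5
tcp_pos: [0.511, -0.0092, 0.1013]
tcp_rot: [0.947, 0.321, 0.0, 0.001]
ft_force: [3.0, -2.6, -0.2]
grip_width: 0.17
grip_force: 2.1
```

Call:
{"fn": "servo_tool", "kwargs": {
  "commands": [
    [[0, -0.001, 0], 0, 0.83],
    [[0, -0.001, 0], 0, 0.83],
    [[0, 0, 0], 0, 0.83]
  ]
}}

```text
clock: 10.8
tcp_pos: [0.5107, -0.0088, 0.1014]
tcp_rot: [0.947, 0.32, 0.001, 0.002]
ft_force: [3.8, -6.9, -3.2]
grip_width: 0.17
grip_force: 4.0
```

It holds in both directions, so the pin is in the notch. Next I centre the fingers, open and retreat.

Call:
{"fn": "servo_tool", "kwargs": {
  "commands": [
    [[0, 0.003, 0], 0, 0.83],
    [[0, 0.003, 0], 0, 0.7],
    [[0, 0, 0], 0, 0.5],
    [[0, 0, 0], 0, 0.4],
    [[0, 0, -0.02], 0, 0.4],
    [[0, 0, -0.04], 0, 0.4],
    [[0, 0, -0.045], 0, 0.4],
    [[0, 0, -0.045], 0, 0.4]
  ]
}}

```text
clock: 11.6
tcp_pos: [0.5117, -0.0106, 0.2526]
tcp_rot: [0.947, 0.322, -0.001, -0.001]
ft_force: [1.2, 0.3, -0.5]
grip_width: 0.604
grip_force: 0.0
```

Call:
{"fn": "servo_tool", "kwargs": {
  "commands": [
    [[-0.04, 0, 0], 0, 0.4],
    [[-0.04, 0, 0], 0, 0.4],
    [[0, 0, 0], 0, 0.4],
    [[0, 0, 0], 0, 0.4]
  ]
}}

```text
clock: 12.0
tcp_pos: [0.4486, -0.0601, 0.2514]
tcp_rot: [0.947, 0.321, -0.0, -0.0]
ft_force: [0.1, 0.0, 0.3]
grip_width: 0.599
grip_force: 0.0
```

Run:
```python
from h import *
np.set_printoptions(precision=4,suppress=True)
o=bot.get_obs();print(o['tcp_pos'],o['ft_force'])
a=bot.get_image('side')[140:260,120:280];b=bot.get_image('scene')[180:300,230:390]
for q in('ring','crucible_mid','seat'):
    c=[bot.pinpoint(q,c)[:3] for c in('side','scene')];print(q,[[np.round(r['uv'],1) for r in k] for k in c])
    if q=='ring':
        try: print(tri([ray('side',c[0][0]['uv']),ray('scene',c[1][0]['uv'])]))
        except Exception as e:print(e)
cv2.imwrite('pics/f.png',cv2.resize(np.hstack([a,b]),None,fx=2.5,fy=2.5,interpolation=cv2.INTER_CUBIC))
```

```text
[ 0.4486 -0.0601  0.2514] [0.0897 0.0109 0.251 ]
ring [[array([185.6, 205.4]), array([267.8, 198.2]), array([262.1, 279.3])], [array([332.7, 212.7])]]
[ 0.5171 -0.0179  0.0904]
crucible_mid [[array([304.2, 228.9]), array([235.5, 200. ]), array([317.7, 214.5])], [array([271.8, 218.9]), array([243. , 197.6]), array([213.9, 205. ])]]
seat [[array([233.9, 197.8])], [array([273.3, 215.8])]]
```

View pics/f.png

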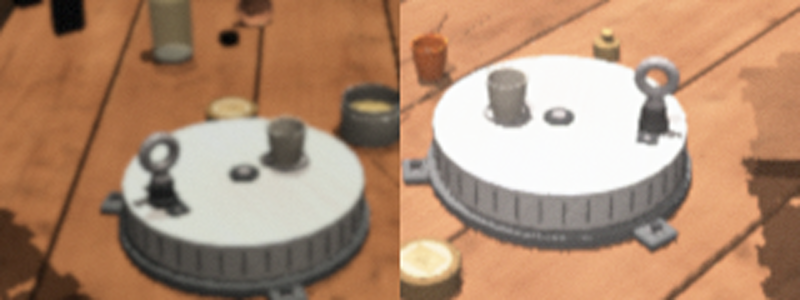

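The ring sits low at scene (333,212) and the crucible stands upright in its rim at scene (272,217). Nothing is touching, so I hand in.

```bash
python3 -c "
from workcell import bot
print(bot.finish_job())"
```

```text
the job is handed in; nothing more can be done
None
```

I turned the table to the next notch, at about 0.8 rad, and handed the job in; the ring stayed put when pushed both ways and sits at home height, the crucible stands in its seat, and the verdict was not reported back.

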